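# Make up a sketching kit and a candle kit

### The job

Make up two kits from the things strewn on the desk. On the larger kit board, with three pockets, lay the short pencil flat in the long trough, the eraser flat in the oblong pocket and the sharpener in the small square pocket; on the smaller board, with two pockets, lay the matchbox flat in the oblong pocket and set the tea light upright in the round one. Each thing must sit fully down in its own pocket, right way up as it lies now, released; leave the long pencil, the ink bottle, the pin tin and everything else where they are.

Things in the scene. Friction and masses are not known exactly. Their poses are not given: they have to be found in the camera images.
- sketch_board: The larger kit board: a light wooden board 122 mm (x) by 184 mm (y), 12 mm thick, fixed to the desk, with three pockets milled 5 mm deep into its top and lined with grey felt (pocket floor 7 mm above its underside). Origin: centre of its underside, on the desk; z up. Pocket centres in its own (x, y), mm: long trough at (-34, 0), 28 by 158; oblong eraser pocket at (26, 46), 42 by 66; square sharpener pocket at (26, -59), 40 by 40. The sizes are along its x, then y.
- candle_board: The smaller kit board: a light wooden board 86 mm (x) by 184 mm (y), 12 mm thick, fixed to the desk, with two pockets milled 5 mm deep into its top and lined with grey felt (pocket floor 7 mm above its underside). Origin: centre of its underside, on the desk; z up. Pocket centres in its own (x, y), mm: oblong matchbox pocket at (0, 42), 58 along x by 74 along y; round tea-light pocket at (0, -50), diameter 58.
- short_pencil: The short pencil, red, the shortest of the three pencils on the desk, lying flat: 8 mm wide (x), 8 mm high, 136 mm long along its y axis, the pointed end at -y. Origin: middle of its length, on its underside; it balances 10 mm from there towards +y. Weighs about 16 g.
- eraser: Eraser in a card sleeve, lying flat: 20 mm wide (x), 44 mm long (y), 12 mm high. Origin: centre of its underside.
- sharpener: Small brass wedge pencil sharpener: 17 mm wide (x), 25 mm long (y), 14 mm high; its sides can be gripped up to 12 mm. Origin: centre of its underside.
- matchbox: Matchbox lying flat: 37 mm wide (x), 53 mm long (y), 16 mm high. Origin: centre of its underside.
- tea_light: Tea light in a metal cup, upright: round, 38 mm across, 15 mm high. Origin: centre of its underside.
- pin_tin: Bystander: round brass pin box with a knobbed lid, 47 mm across, 34 mm high, loose. Origin: centre of its underside. Not to be moved.
- ink_bottle: Bystander: square ink bottle with a round black cap, 46 by 46 mm, 52 mm high, loose. Origin: centre of its underside. Not to be moved.
- long_pencil: Bystander: the long pencil, yellow, lying flat at the back: 8 mm wide (x), 8 mm high, 174 mm long along its y axis. Origin: middle of its length, on its underside. Not to be moved.
Mind the look-alikes: they are no part of the job. Leave any blue or yellow look-alike of the matchbox alone.

How it is judged:
By the outcome, as a careful person would: the job done as asked, in the order asked, and still so for the second after the job is handed in, with the robot touching nothing.
It also fails if it takes over 128 s, if anything falls off the work surface, if the arm or the gripper's body presses on something with over 40 N, if the wrist force passes 120 N, or if a joint passes its speed limit or range.

### The arm

A 6-joint arm with a two-finger parallel gripper is mounted at the origin on a cart in front of the work surface, level with it; the furniture and walls round the work are solid. World frame = base frame: x ahead of the robot, y to its left, z up, the work surface at z = 0. Lengths are in mm, angles in degrees, forces in N, time in s.
With the tool pointing down it reaches from about 300 to 850 mm from the base axis. Payload 4.2 kg.
Tool frame: the origin (TCP) lies at the very end of the fingers, on their centre line; the grasp point (between the pads) lies 19 mm behind it (env.grasp_offset is the distance from the TCP to the grasp point, in mm); z points along the fingers, y is the line along which they close (so a half turn about z gives the same grasp; the last joint's range is limited). The gripper opens to 91 mm and grips with 3 to 60 N. Pads are 32 mm wide; open, the fingers measure 118 mm over their backs; the gripper's body (76 mm by 178 mm) begins 60 mm behind the grasp point.
Start: joints at [63.025, 18.312, 89.639, -0, 72.044, -1.146], TCP at [250.524, 517.572, 213.976] pointing down, gripper open.
Joint ranges: [-177.97, 177.97], [-48.28, 115.42], [12.27, 149.76], [-77.06, 257.06], [2.81, 150.46], [-146.56, 146.56]. Speed limits (degrees/s): [147.25, 147.25, 180, 180, 180, 180].

### API

Orientations are given as [roll, pitch, yaw] about the fixed x, y, z axes, in that order (R = Rz(yaw) Ry(pitch) Rx(roll)).
In Python, from workcell import env, eyes gives the robot as it stands.
- The arm moves only by the tool send_rows, never from a script. Its arguments are lists of equal length, an entry for each row: "grip": the opening, from -1 (shut) to 1 (fully open), so that 0 is half open; "xyz": the shift along the world's x, y, z in m, a list of three; "yaw": the turn about the world's z in degrees. A call has 1 to 8 rows; each row is the pose to reach, as a shift and turn from the pose commanded when the call began; what a row does not reach only later rows make up. A row lasts 1/12 s, in which the tool goes at most 41.7 mm and 7.16 degrees, less where a joint would pass 70% of its speed; a pose out of reach is approached as far as the arm can. A call with a gripper value outside its range is refused whole. The fingers move at their own pace and stop on an object; "grip_force" is the grip in N (left out, the last holds). Time passes only in rows, so rows that repeat a pose let the fingers close. It gives the time, the measured TCP pose, the force, the opening and the grip force at its end, in the units of the state.
- env.state(): the state, without advancing time (a new reading comes with each control period).
- eyes.grab_frame(name): name is "scene" or "top" or "wrist"; returns a dict with "frame" (400x640x3 uint8, red, green, blue), "fx", "fy", "cx", "cy" (pixels), "D" ([k1, k2, p1, p2, k3] as OpenCV has them; the pictures are not rectified), "pose" (4x4, takes a point from camera to world coordinates). Camera axes: x right, y down, z forward; pixel columns grow to the right and rows downward; lengths in mm; the calibration is good to about 2 mm. A picture is of the moment at which its call begins. There is no depth.
- env.job_done(): hands the job in; it is judged then, once.
The state is a dict: "time_s": time; "qpos": joint angles; "qvel": joint speeds; "effort": joint torques, N m; "ee_pos": TCP position; "ee_rot": TCP orientation; "force": force on the tool from outside, world axes, zero at the start; "torque": the same for the moment, N m; "gripper_width": finger opening in mm; "gripper_force": force on a finger pad.
Only numpy, scipy, OpenCV 4.12 (cv2) and the standard library are available. Lean on these libraries where they do the work, as an engineer would, in place of code of your own. Each camera call takes 0.05 s, during which the arm holds its last target. There are 200 camera calls.

## Working session

There is one attempt and no reset: what is moved stays moved. The work goes in short steps, Python scripts to look and compute and a tool call to move; the robot and the scene stay as the last step left them, time stands still between calls to the robot, and variables do not carry over. Pictures are saved under pics/ and viewed, at most 14 in all, crops included, and the job is handed in when it is done.

Besides the shell and the picture viewer there is one more tool, called after "Emit:" as name(argument=value, ...), one argument or row to a line, values as JSON. send_rows: Moves the arm, as the interface text tells. Its arguments: {"type":"object","properties":{"grip":{"type":"array"},"xyz":{"type":"array"},"yaw":{"type":"array"},"grip_force":{"type":"number"}},"required":["grip","xyz","yaw"]}

```bash
mkdir -p pics; cat > h.py <<'E'
import numpy as np, cv2
from workcell import env, eyes
def grab(name, fn=None):
    g=eyes.grab_frame(name)
    if fn: cv2.imwrite('pics/'+fn, g['frame'][:,:,::-1])
    return g
def K(g): return np.array([[g['fx'],0,g['cx']],[0,g['fy'],g['cy']],[0,0,1.]])
def ray(g,px,z):
    u=cv2.undistortPoints(np.array(px,float).reshape(-1,1,2),K(g),np.array(g['D'],float)).reshape(-1,2)
    P=np.array(g['pose']); d=np.c_[u,np.ones(len(u))]@P[:3,:3].T; o=P[:3,3]
    return o+d*((z-o[2])/d[:,2])[:,None]
def proj(g,X):
    P=np.linalg.inv(np.array(g['pose']))
    return cv2.projectPoints(np.array(X,float).reshape(-1,1,3),cv2.Rodrigues(P[:3,:3])[0],P[:3,3],K(g),np.array(g['D'],float))[0].reshape(-1,2)
E
python3 - <<'E'
from h import *
import pickle
for n in ['scene','top','wrist']:
    g=grab(n,n+'0.png'); pickle.dump(g,open(n+'0.pkl','wb')); print(n,g['fx'],np.round(g['pose'],2).tolist())
print(env.state(),env.grasp_offset)
E
```

```text
scene 437.8154177087608 [[0.84, -0.42, 0.35, 153.54], [-0.54, -0.66, 0.51, -742.72], [0.02, -0.62, -0.79, 1075.11], [0.0, 0.0, 0.0, 1.0]]
top 439.2995226233958 [[0.03, -0.99, 0.16, 442.42], [-1.0, -0.03, -0.02, -30.18], [0.02, -0.16, -0.99, 1236.77], [0.0, 0.0, 0.0, 1.0]]
wrist 275.4925450493648 [[0.44, 0.86, 0.26, 174.91], [0.9, -0.42, -0.13, 554.49], [-0.0, 0.29, -0.96, 384.53], [0.0, 0.0, 0.0, 1.0]]
{'time_s': 0.15, 'qpos': array([ 6.30254180e+01,  1.83421302e+01,  8.96898858e+01, -1.85133492e-03,
        7.20450944e+01, -1.14710108e+00]), 'qvel': array([ 0.00544141, -0.04688611, -0.26032986, -0.01622324, -0.21009698,
       -0.01552743]), 'effort': array([-8.09674759e-06, -4.12772834e+01, -2.32156044e+01,  7.28830229e-02,
        4.33495408e-02, -9.60151033e-05]), 'ee_pos': array([250.3507224 , 517.2105428 , 213.32756936]), 'ee_rot': array([-1.79922870e+02,  2.16350605e-04,  1.54173091e+02]), 'force': array([ 0.73095594, -0.06000517,  0.19464785]), 'torque': array([-0.07934673, -0.0169772 , -0.03593582]), 'gripper_force': 0.0, 'gripper_width': 91.44820841700889} 18.8
```

View pics/top0.png

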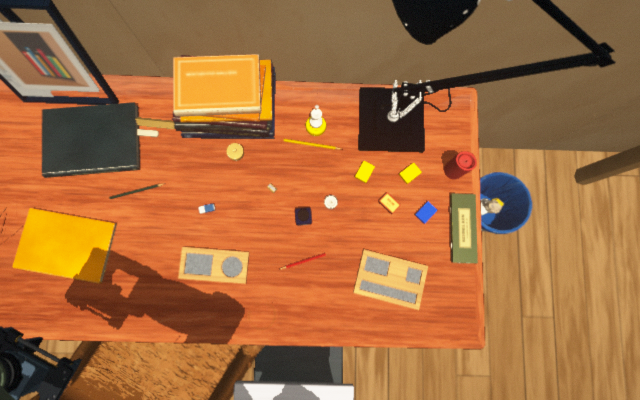

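View pics/scene0.png

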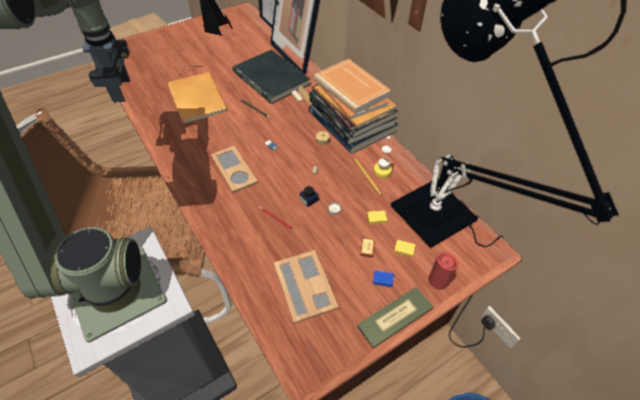

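Top view, by what each could be taken for:
- **Matchbox:** candidates are tan (389,203), yellow (366,171), yellow (410,173) and blue (426,212). I choose the tan one.
- **Short pencil:** candidates are red (302,261), dark (135,190) and yellow (312,144). I choose the red one.
- **Tea light:** white disc (331,202), against the yellow candle figure (316,122) and the pin tin (235,151).
- **Sharpener:** (271,187).
- **Eraser:** blue and white (206,209), against the white piece (147,133).

Boards are at (214,266) for the candle and (391,279) for the sketch.

```bash
python3 - <<'E'
from h import *
import pickle
g=pickle.load(open('top0.pkl','rb'));f=g['frame'][:,:,::-1]
c=cv2.resize(f[140:315,170:440],None,fx=2.96,fy=2.96,interpolation=cv2.INTER_CUBIC)
cv2.imwrite('pics/crop0.png',c)
for n,p,z in [('pencil',(302,261),8),('eraser',(206,209),12),('sharp',(271,187),14),('tea',(331,202),15),('match',(389,203),16),('ink',(303,216),52),('candle',(214,266),12),('sketch',(391,279),12)]:
    print(n,ray(g,[p],z).round())
E
```

```text
pencil [[475. -11.   8.]]
eraser [[612. 262.  12.]]
sharp [[680.  83.  14.]]
tea [[642. -88.  15.]]
match [[ 644. -252.   16.]]
ink [[595. -11.  52.]]
candle [[455. 229.  12.]]
sketch [[ 433. -258.   12.]]
```

View pics/crop0.png

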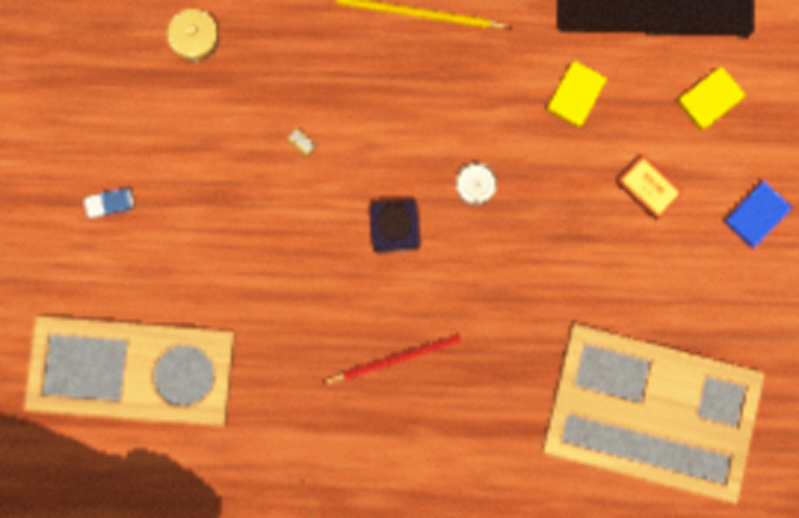

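Crop: tan labelled matchbox at (648,186), plain yellow/blue look-alikes excluded; red pencil's point at its left end (330,380); pockets clearly visible in both boards. Now measuring with masks.

```bash
cat > meas.py <<'E'
from h import *
# board pockets, objects: HSV windows
def rect(g,mask,near,z,amin=15,k=None):
    """contour nearest pixel `near` -> centre, long, short (mm), long-axis angle (deg) on plane z"""
    m=mask.astype(np.uint8)
    if k: m=cv2.morphologyEx(m,cv2.MORPH_CLOSE,np.ones((k,k)))
    cs=[c for c in cv2.findContours(m,cv2.RETR_EXTERNAL,cv2.CHAIN_APPROX_NONE)[0] if len(c)>=4 and cv2.contourArea(c)>=amin]
    c=min(cs,key=lambda c:np.hypot(*(c.reshape(-1,2).mean(0)-near)))
    P=ray(g,c.reshape(-1,2),z)[:,:2].astype(np.float32)
    b=cv2.boxPoints(cv2.minAreaRect(P)); e=b[1]-b[0],b[2]-b[1]
    L=max(e,key=np.linalg.norm); S=min(e,key=np.linalg.norm)
    return b.mean(0).round(1),np.linalg.norm(L).round(1),np.linalg.norm(S).round(1),(np.degrees(np.arctan2(L[1],L[0]))%180).round(1)
def hsv(g): return [x.astype(int) for x in cv2.split(cv2.cvtColor(g['frame'],cv2.COLOR_RGB2HSV))]
E
python3 - <<'E'
from meas import *
import pickle
g=pickle.load(open('top0.pkl','rb'));h,s,v=hsv(g)
for n,p in [('desk',(330,235)),('pencil',(305,260)),('er_w',(202,210)),('er_b',(210,208)),('sharp',(271,187)),('tea',(331,202)),('match',(389,203)),('wood',(390,283)),('felt',(390,291))]: print(n,h[p[1],p[0]],s[p[1],p[0]],v[p[1],p[0]])
grey=(s<60)&(v>90)
for n,p,z in [('trough',(388,293),7),('erp',(377,266),7),('shp',(414,275),7),('mp',(198,265),7),('tp',(232,267),7),('tea',(331,202),15)]: print(n,*rect(g,grey,p,z))
wood=(h>11)&(h<30)&(v>120)&(s<190)|grey
for n,p,z in [('sketch',(391,279),12),('candle',(214,266),12)]: print(n,*rect(g,wood,p,z,200))
nd=(s<185)&(v>60)
for n,p,z in [('eraser',(206,209),12),('sharp',(271,187),14)]: print(n,*rect(g,nd,p,z,6))
print('match',*rect(g,(h>13)&(v>120),(389,203),16))
print('pencil',*rect(g,((h<5)|(h>172))&(s>180),(302,261),8))
E
```

```text
desk 9 185 220
pencil 2 209 209
er_w 25 12 252
er_b 106 114 164
sharp 19 42 224
tea 21 61 230
match 27 145 253
wood 20 139 246
felt 23 18 170
trough [ 399.  -249.6] 154.1 23.2 77.0
erp [ 467.9 -218. ] 61.7 36.6 76.5
shp [ 444.7 -320.4] 35.7 34.1 77.7
mp [459.8 273.9] 69.7 53.1 86.8
tp [455.3 181.7] 51.4 51.2 137.4
tea [643.2 -86.3] 31.5 31.1 1.4
sketch [ 431.8 -256.9] 188.8 127.7 76.9
candle [457.7 232.8] 190.9 89.8 87.1
eraser [612.6 260.8] 50.9 31.8 107.7
sharp [675.6  82.6] 30.4 26.1 47.8
match [ 644.7 -252.3] 47.6 30.8 46.0
pencil [477.5 -19.9] 110.2 6.1 109.9
```

Emit:
send_rows(
  grip=[-0.2,-0.2,-0.2,-0.2,-0.2,-0.2,-0.2,-0.2],
  xyz=[
    [0.115,-0.27,-0.03],
    [0.115,-0.27,-0.03],
    [0.115,-0.27,-0.03],
    [0.115,-0.27,-0.03],
    [0.115,-0.27,-0.03],
    [0.115,-0.27,-0.03],
    [0.115,-0.27,-0.03],
    [0.115,-0.27,-0.03],
  ],
  yaw=[-5.5,-11,-16.5,-22,-27.5,-33,-38.5,-44],
  grip_force=15,
)

```text
time_s: 0.82
ee_pos: [366.4, 241.8, 183.1]
ee_rot: [-179.9, 0.2, 109.6]
force: [-0.3, 0.5, -0.3]
gripper_width: 41.0
gripper_force: 0.0
```

Emit:
send_rows(
  grip=[-0.2,-0.2,-0.2,-0.2,-0.2,-0.2,-0.2,-0.2],
  xyz=[
    [0.112,-0.266,-0.054],
    [0.112,-0.266,-0.054],
    [0.112,-0.266,-0.054],
    [0.112,-0.266,-0.054],
    [0.112,-0.266,-0.054],
    [0.112,-0.266,-0.054],
    [0.112,-0.266,-0.054],
    [0.112,-0.266,-0.054],
  ],
  yaw=[0,0,0,0,0,0,0,0],
)

```text
time_s: 1.48
ee_pos: [479.4, -23.9, 128.7]
ee_rot: [-180.0, 0.1, 109.9]
force: [-0.1, 0.6, -0.3]
gripper_width: 36.8
gripper_force: 0.0
```

```bash
python3 - <<'E'
from meas import *
g=grab('wrist','w1.png');h,s,v=hsv(g)
st=env.state();print(st['ee_pos'],st['ee_rot'],st['time_s'])
p=proj(g,[[477,-18.5,8]])[0];print(p)
print('pencil',*rect(g,((h<5)|(h>172))&(s>180),p,8,100))
E
```

```text
[478.2055575  -21.56258088 128.98190588] [-1.79929786e+02  1.52337657e-03  1.09857658e+02] 1.5333
[317.88358732 191.0248828 ]
pencil [476.  -18.4] 110.9 6.6 109.5
```

View pics/w1.png

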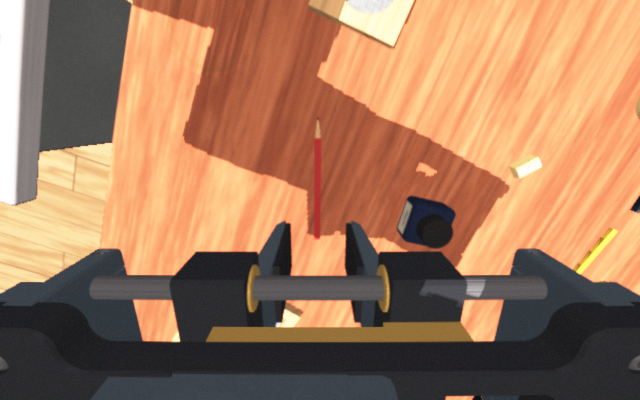

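Emit:
send_rows(
  grip=[-0.3,-0.3,-0.3,-0.3,-0.3,-0.3,-0.3,-0.3],
  xyz=[
    [-0.002,0.0015,-0.035],
    [-0.002,0.0015,-0.07],
    [-0.002,0.0015,-0.1],
    [-0.002,0.0015,-0.115],
    [-0.002,0.0015,-0.122],
    [-0.002,0.0015,-0.127],
    [-0.002,0.0015,-0.127],
    [-0.002,0.0015,-0.127],
  ],
  yaw=[0,0,0,0,0,0,0,0],
  grip_force=15,
)

```text
time_s: 2.2
ee_pos: [476.3, -16.5, 3.8]
ee_rot: [179.9, 0.0, 110.2]
force: [-0.5, -0.2, 0.7]
gripper_width: 31.6
gripper_force: 0.0
```

Emit:
send_rows(
  grip=[-1,-1,-1,-1,-1,-1,-1,-1],
  xyz=[
    [0,0,0],
    [0,0,0],
    [0,0,0],
    [0,0,0],
    [0,0,0],
    [0,0,0.02],
    [0,0,0.05],
    [0,0,0.08],
  ],
  yaw=[0,0,0,0,0,0,0,0],
)

```text
time_s: 2.87
ee_pos: [474.6, -16.9, 83.3]
ee_rot: [-179.9, -0.1, 110.2]
force: [0.4, 0.2, -0.4]
gripper_width: 6.7
gripper_force: 15.0
```

```bash
python3 - <<'E'
from meas import *
g=grab('wrist','w2.png')
st=env.state();print(st['ee_pos'],st['ee_rot'],st['gripper_width'],st['gripper_force'])
t=np.radians(-13);R=np.array([[np.cos(t),-np.sin(t)],[np.sin(t),np.cos(t)]])
for n,c in [('trough',(-34,0)),('er',(26,46)),('sh',(26,-59))]: print(n,np.array([431.8,-256.9])+R@c)
t=np.radians(-3);R=np.array([[np.cos(t),-np.sin(t)],[np.sin(t),np.cos(t)]])
for n,c in [('match',(0,42)),('tea',(0,-50))]: print(n,np.array([457.7,232.8])+R@c)
E
```

```text
[478.90261458 -17.17288125  89.12766768] [179.4969885    0.21466277 110.16006738] 6.492116656381367 14.999135434627533
trough [ 398.6714178  -249.25166415]
er [ 467.48137018 -217.92770443]
sh [ 443.86150948 -320.23656124]
match [459.89811016 274.74244046]
tea [455.08320219 182.86852326]
```

View pics/w2.png

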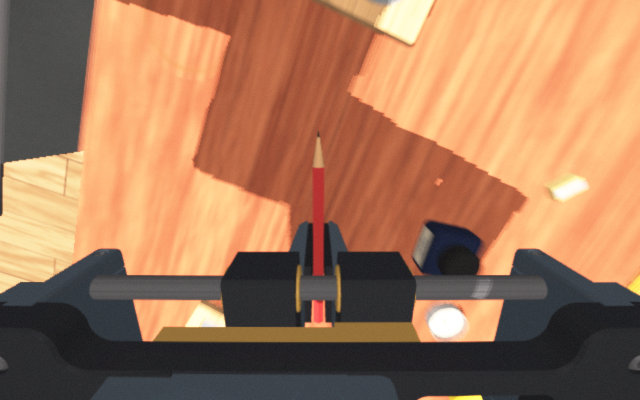

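Emit:
send_rows(
  grip=[-1,-1,-1,-1,-1,-1,-1,-1],
  xyz=[
    [-0.01,-0.03,0],
    [-0.021,-0.065,0],
    [-0.033,-0.102,0],
    [-0.045,-0.138,0],
    [-0.057,-0.174,0],
    [-0.068,-0.208,0],
    [-0.075,-0.23,0],
    [-0.079,-0.242,-0.01],
  ],
  yaw=[-4,-9,-14,-19,-24,-29,-33,-33],
)

```text
time_s: 3.58
ee_pos: [396.8, -262.5, 74.3]
ee_rot: [179.7, 0.1, 76.9]
force: [0.9, 0.0, 0.4]
gripper_width: 6.6
gripper_force: 15.0
```

Emit:
send_rows(
  grip=[-1,-1,-1,-1,-1,-1,-1,-1],
  xyz=[
    [0,0,-0.01],
    [0,0,-0.03],
    [0,0,-0.045],
    [0,0,-0.053],
    [0,0,-0.057],
    [0,0,-0.06],
    [0,0,-0.06],
    [0,0,-0.06],
  ],
  yaw=[0,0,0,0,0,0,0,0],
)

```text
time_s: 4.25
ee_pos: [397.0, -259.1, 13.5]
ee_rot: [179.9, 0.0, 77.2]
force: [0.2, -0.1, -0.8]
gripper_width: 6.8
gripper_force: 15.0
```

```bash
python3 - <<'E'
from meas import *
g=grab('wrist','w3.png');grab('scene','s3.png')
st=env.state();print(st['ee_pos'],st['ee_rot'],st['gripper_width'],st['force'])
E
```

```text
[ 397.05815812 -259.15837466   13.62322562] [1.79913236e+02 3.21814110e-02 7.71845216e+01] 7.039428314163062 [ 0.62546119 -0.10089202 -0.22473906]
```

View pics/w3.png

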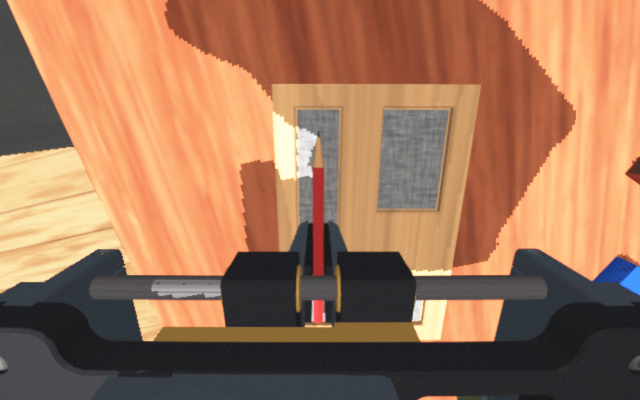

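Emit:
send_rows(
  grip=[-1,-1,-0.7,-0.5,-0.5,-0.5,-0.5,-0.5],
  xyz=[
    [0.001,0.003,0],
    [0.001,0.003,0],
    [0.001,0.003,0],
    [0.001,0.003,0],
    [0.001,0.003,0],
    [0.001,0.003,0.02],
    [0.001,0.003,0.06],
    [0.001,0.003,0.1],
  ],
  yaw=[0,0,0,0,0,0,0,0],
)

```text
time_s: 5.02
ee_pos: [396.3, -255.2, 113.1]
ee_rot: [-179.8, -0.1, 77.2]
force: [1.3, -0.8, 0.1]
gripper_width: 22.9
gripper_force: 0.0
```

```bash
python3 - <<'E'
from meas import *
g=grab('wrist','w4.png');h,s,v=hsv(g)
st=env.state();print(st['ee_pos'],st['ee_rot'],st['gripper_width'])
p=proj(g,[[399,-249,12]])[0]
print(p,'pencil',*rect(g,((h<5)|(h>172))&(s>180),p,15,60))
g=grab('top','t4.png')
E
```

```text
[ 401.15712966 -258.37009762  121.28761848] [179.32378736   0.25841674  77.16762561] 22.608917312692256
[320.1667201  195.47199723] pencil [ 401.6 -236.5] 65.9 4.1 77.3
```

View pics/w4.png

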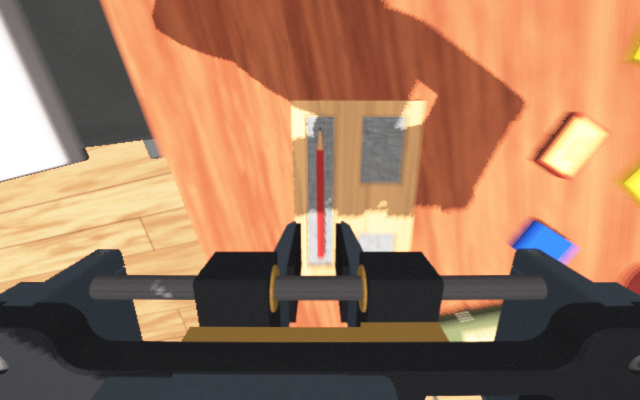

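Emit:
send_rows(
  grip=[-0.2,-0.2,-0.2,-0.2,-0.2,-0.2,-0.2,-0.2],
  xyz=[
    [0.12,0.24,0.017],
    [0.12,0.24,0.017],
    [0.12,0.24,0.017],
    [0.12,0.24,0.017],
    [0.12,0.24,0.017],
    [0.12,0.24,0.017],
    [0.12,0.24,0.017],
    [0.12,0.24,0.017],
  ],
  yaw=[4,8,12,16,20,24,28,28],
)

```text
time_s: 5.78
ee_pos: [519.3, -12.5, 129.8]
ee_rot: [179.9, -0.0, 105.5]
force: [-0.2, -0.2, 0.5]
gripper_width: 37.0
gripper_force: 0.0
```

Emit:
send_rows(
  grip=[-0.2,-0.2,-0.2,-0.2,-0.2,-0.2,-0.2,-0.2],
  xyz=[
    [0.111,0.219,0],
    [0.111,0.219,0],
    [0.111,0.219,0],
    [0.111,0.219,0],
    [0.111,0.219,0],
    [0.111,0.219,0],
    [0.111,0.219,0],
    [0.111,0.219,0],
  ],
  yaw=[0,0,0,0,0,0,0,0],
)

```text
time_s: 6.45
ee_pos: [628.4, 203.4, 128.6]
ee_rot: [-179.9, 0.0, 105.2]
force: [0.0, -1.1, 0.2]
gripper_width: 36.7
gripper_force: 0.0
```

```bash
python3 - <<'E'
from meas import *
g=grab('wrist','w5.png');h,s,v=hsv(g)
st=env.state();print(st['ee_pos'],st['ee_rot'],st['gripper_width'])
p=proj(g,[[612,261,12]])[0];print(p)
a=p.astype(int)
m=((h>90)&(h<130)&(s>60))|((s<70)&(v>180))
print(*rect(g,m,p,12,60,k=3))
cv2.imwrite('pics/m5.png',np.vstack([g['frame'][60:240,200:440,::-1],cv2.cvtColor(m.astype(np.uint8)*255,cv2.COLOR_GRAY2BGR)[60:240,200:440]]))
E
```

```text
[627.82126703 202.10097184 128.82047058] [-1.79849810e+02  5.17937232e-02  1.05157586e+02] 36.66980761413517
[317.7630988  141.36263357]
[613.7 262.9] 43.3 20.2 104.7
```

View pics/m5.png

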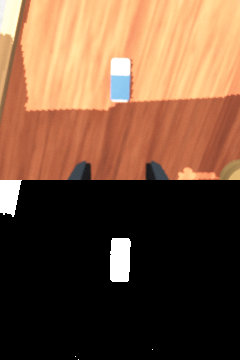

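Emit:
send_rows(
  grip=[-0.2,-0.2,-0.2,-0.2,-0.2,-0.2,-0.2,-0.2],
  xyz=[
    [-0.008,0.03,0],
    [-0.015,0.06,-0.02],
    [-0.015,0.06,-0.06],
    [-0.015,0.06,-0.095],
    [-0.015,0.06,-0.115],
    [-0.015,0.06,-0.126],
    [-0.015,0.06,-0.126],
    [-0.015,0.06,-0.126],
  ],
  yaw=[0,0,0,0,0,0,0,0],
)

```text
time_s: 7.17
ee_pos: [613.8, 261.5, 4.5]
ee_rot: [180.0, 0.0, 105.1]
force: [0.9, -0.2, 0.5]
gripper_width: 36.8
gripper_force: 0.0
```

Emit:
send_rows(
  grip=[-1,-1,-1,-1,-1,-1,-1,-1],
  xyz=[
    [0,0,0],
    [0,0,0],
    [0,0,0],
    [0,0,0],
    [0,0,0.01],
    [0,0,0.03],
    [0,0,0.06],
    [0,0,0.096],
  ],
  yaw=[0,0,0,0,0,0,0,0],
)

```text
time_s: 7.83
ee_pos: [612.0, 262.7, 99.6]
ee_rot: [-179.7, 0.0, 105.2]
force: [-0.6, 1.0, -0.5]
gripper_width: 20.2
gripper_force: 15.0
```

Emit:
send_rows(
  grip=[-1,-1,-1,-1,-1,-1,-1,-1],
  xyz=[
    [-0.008,-0.028,0],
    [-0.018,-0.06,0],
    [-0.028,-0.094,0],
    [-0.038,-0.128,0],
    [-0.048,-0.162,0],
    [-0.058,-0.195,0],
    [-0.068,-0.228,0],
    [-0.078,-0.26,0],
  ],
  yaw=[-3,-6,-9,-13,-17,-21,-25,-28],
)

```text
time_s: 8.5
ee_pos: [534.9, 1.7, 100.8]
ee_rot: [179.9, -0.0, 77.0]
force: [0.2, -0.1, -0.5]
gripper_width: 20.0
gripper_force: 15.0
```

Emit:
send_rows(
  grip=[-1,-1,-1,-1,-1,-1,-1,-1],
  xyz=[
    [-0.01,-0.034,0],
    [-0.02,-0.068,0],
    [-0.03,-0.102,0],
    [-0.04,-0.136,0],
    [-0.05,-0.168,0],
    [-0.06,-0.195,0],
    [-0.065,-0.213,0],
    [-0.068,-0.221,0],
  ],
  yaw=[0,0,0,0,0,0,0,0],
)

```text
time_s: 9.17
ee_pos: [467.1, -220.2, 100.8]
ee_rot: [179.9, 0.0, 77.0]
force: [-0.5, 0.5, 0.1]
gripper_width: 19.7
gripper_force: 15.0
```

Emit:
send_rows(
  grip=[-1,-1,-1,-1,-1,-1,-1,-1],
  xyz=[
    [0,0,-0.01],
    [0,0,-0.035],
    [0,0,-0.06],
    [0,0,-0.075],
    [0,0,-0.083],
    [0,0,-0.087],
    [0,0,-0.087],
    [0,0,-0.087],
  ],
  yaw=[0,0,0,0,0,0,0,0],
)

```text
time_s: 9.83
ee_pos: [468.4, -217.6, 13.4]
ee_rot: [179.9, 0.0, 77.2]
force: [0.8, 0.3, -0.4]
gripper_width: 19.6
gripper_force: 15.0
```

```bash
python3 - <<'E'
from meas import *
g=grab('wrist');cv2.imwrite('pics/w6.png',g['frame'][60:320,160:480,::-1])
st=env.state();print(st['ee_pos'],st['ee_rot'],st['gripper_width'],st['force'])
E
```

```text
[ 468.42598448 -217.77231326   13.59846924] [1.79894002e+02 1.64165010e-02 7.72055742e+01] 19.838073396176632 [-0.33952828 -0.48051332  0.0151918 ]
```

View pics/w6.png

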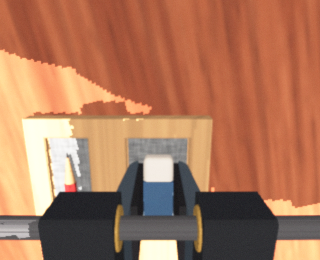

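Emit:
send_rows(
  grip=[-0.7,-0.5,-0.4,-0.4,-0.4,-0.4,-0.4,-0.4],
  xyz=[
    [0,0,0],
    [0,0,0],
    [0,0,0],
    [0,0,0],
    [0,0,0.01],
    [0,0,0.04],
    [0,0,0.08],
    [0,0,0.117],
  ],
  yaw=[0,0,0,0,0,0,0,0],
)

```text
time_s: 10.55
ee_pos: [467.1, -217.8, 131.9]
ee_rot: [-180.0, -0.0, 77.2]
force: [1.6, -0.9, -0.1]
gripper_width: 27.4
gripper_force: 0.0
```

```bash
python3 - <<'E'
from meas import *
g=grab('wrist','w7.png');h,s,v=hsv(g)
p=proj(g,[[467.5,-218,19]])[0]
m=((h>90)&(h<130)&(s>60)&(v>60))
print(env.state()['gripper_width'],p,*rect(g,m,p,19,30))
E
```

```text
27.216644952891997 [319.10826672 198.38468436] [ 465.5 -226.5] 23.0 19.4 77.7
```

Emit:
send_rows(
  grip=[-0.3,-0.3,-0.3,-0.3,-0.3,-0.3,-0.3,-0.3],
  xyz=[
    [0.17,0.256,0],
    [0.17,0.256,0],
    [0.17,0.256,0],
    [0.17,0.256,0],
    [0.17,0.256,0],
    [0.17,0.256,0],
    [0.17,0.256,0],
    [0.17,0.256,0],
  ],
  yaw=[-4,-8,-12,-16,-20,-24,-28,-28],
)

```text
time_s: 11.27
ee_pos: [640.3, 42.8, 130.4]
ee_rot: [179.9, -0.2, 49.2]
force: [-0.6, 0.3, -0.3]
gripper_width: 31.9
gripper_force: 0.0
```

Emit:
send_rows(
  grip=[-0.3,-0.3],
  xyz=[
    [0,0,0],
    [0,0,0],
  ],
  yaw=[0,0],
)

```text
time_s: 11.43
ee_pos: [637.2, 38.3, 129.9]
ee_rot: [-180.0, 0.1, 49.3]
force: [0.2, -0.5, 0.7]
gripper_width: 31.9
gripper_force: 0.0
```

```bash
python3 - <<'E'
from meas import *
g=grab('wrist');h,s,v=hsv(g)
st=env.state();print(st['ee_pos'],st['ee_rot'],st['gripper_width'])
p=proj(g,[[676,83,14]])[0];print(p)
m=(s<110)&(v>100)
print(*rect(g,m,p,14,40,k=3))
m2=cv2.cvtColor(m.astype(np.uint8)*255,cv2.COLOR_GRAY2BGR)
a,b=max(int(p[1])-60,0),max(int(p[0])-80,0)
cv2.imwrite('pics/m8.png',cv2.resize(np.hstack([g['frame'][a:a+120,b:b+160,::-1],m2[a:a+120,b:b+160]]),None,fx=2.4,fy=2.4))
E
```

```text
[636.72659119  37.3542195  129.92474847] [-1.79983766e+02  8.07912095e-02  4.92129961e+01] 32.038578265885626
[318.99910969 141.51303175]
[678.4  82.7] 24.1 8.2 49.6
```

View pics/m8.png

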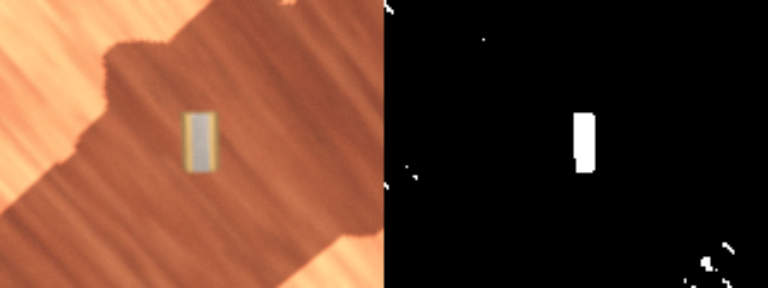

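Emit:
send_rows(
  grip=[-0.3,-0.3,-0.3,-0.3,-0.3,-0.3,-0.3,-0.3],
  xyz=[
    [0.02,0.022,0],
    [0.041,0.0445,-0.02],
    [0.041,0.0445,-0.06],
    [0.041,0.0445,-0.095],
    [0.041,0.0445,-0.115],
    [0.041,0.0445,-0.126],
    [0.041,0.0445,-0.126],
    [0.041,0.0445,-0.126],
  ],
  yaw=[0,0,0,0,0,0,0,0],
)

```text
time_s: 12.15
ee_pos: [678.6, 81.1, 4.7]
ee_rot: [180.0, -0.0, 49.1]
force: [1.0, -0.7, -0.2]
gripper_width: 31.9
gripper_force: 0.0
```

Emit:
send_rows(
  grip=[-1,-1,-1,-1,-1,-1,-1,-1],
  xyz=[
    [0,0,0],
    [0,0,0],
    [0,0,0],
    [0,0,0],
    [0,0,0.01],
    [0,0,0.03],
    [0,0,0.06],
    [0,0,0.096],
  ],
  yaw=[0,0,0,0,0,0,0,0],
)

```text
time_s: 12.82
ee_pos: [676.9, 82.6, 99.5]
ee_rot: [-179.8, 0.2, 49.2]
force: [0.9, 0.5, -0.4]
gripper_width: 16.4
gripper_force: 15.0
```

Emit:
send_rows(
  grip=[-1,-1,-1,-1,-1,-1,-1,-1],
  xyz=[
    [-0.014,-0.024,0],
    [-0.029,-0.05,0],
    [-0.045,-0.078,0],
    [-0.061,-0.106,0],
    [-0.077,-0.134,0],
    [-0.093,-0.162,0],
    [-0.109,-0.19,0],
    [-0.125,-0.217,0],
  ],
  yaw=[3,6,9,13,17,21,25,28],
)

```text
time_s: 13.48
ee_pos: [552.7, -135.5, 100.8]
ee_rot: [179.9, -0.0, 77.4]
force: [0.4, -0.6, 0.6]
gripper_width: 16.5
gripper_force: 15.0
```

Emit:
send_rows(
  grip=[-1,-1,-1,-1,-1,-1,-1,-1],
  xyz=[
    [-0.016,-0.028,0],
    [-0.032,-0.055,0],
    [-0.048,-0.083,0],
    [-0.064,-0.11,0],
    [-0.08,-0.137,0],
    [-0.095,-0.162,0],
    [-0.105,-0.18,0],
    [-0.109,-0.186,0],
  ],
  yaw=[0,0,0,0,0,0,0,0],
)

```text
time_s: 14.15
ee_pos: [443.3, -322.7, 100.7]
ee_rot: [179.9, 0.1, 77.0]
force: [0.2, -0.2, 0.2]
gripper_width: 16.2
gripper_force: 15.0
```

Emit:
send_rows(
  grip=[-1,-1,-1,-1,-1,-1,-1,-1],
  xyz=[
    [0,0,-0.01],
    [0,0,-0.035],
    [0,0,-0.06],
    [0,0,-0.075],
    [0,0,-0.083],
    [0,0,-0.087],
    [0,0,-0.087],
    [0,0,-0.087],
  ],
  yaw=[0,0,0,0,0,0,0,0],
)

```text
time_s: 14.82
ee_pos: [445.4, -320.1, 13.4]
ee_rot: [179.9, 0.0, 77.2]
force: [0.8, 0.2, -0.5]
gripper_width: 16.5
gripper_force: 15.0
```

```bash
python3 - <<'E'
from meas import *
g=grab('wrist');cv2.imwrite('pics/w9.png',g['frame'][60:320,160:480,::-1])
st=env.state();print(st['ee_pos'],st['ee_rot'],st['gripper_width'],st['force'])
E
```

```text
[ 445.47944421 -320.30365486   13.57560345] [1.79902882e+02 3.10769038e-02 7.72123720e+01] 16.550865973159983 [-0.2483475   0.4391106  -0.14106178]
```

View pics/w9.png

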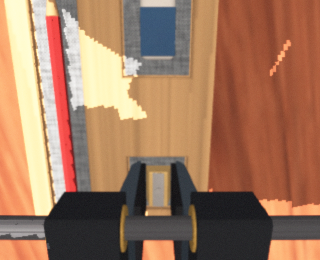

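Emit:
send_rows(
  grip=[-0.7,-0.5,-0.4,-0.4,-0.4,-0.4,-0.4,-0.4],
  xyz=[
    [0,0,0],
    [0,0,0],
    [0,0,0],
    [0,0,0],
    [0,0,0.01],
    [0,0,0.04],
    [0,0,0.08],
    [0,0,0.117],
  ],
  yaw=[0,0,0,0,0,0,0,0],
)

```text
time_s: 15.53
ee_pos: [444.1, -320.2, 131.8]
ee_rot: [-180.0, -0.0, 77.2]
force: [1.6, -0.9, 0.4]
gripper_width: 27.3
gripper_force: 0.0
```

Emit:
send_rows(
  grip=[0.3,0.3,0.3,0.3,0.3,0.3,0.3,0.3],
  xyz=[
    [0.035,0.005,0],
    [0.07,0.01,0],
    [0.105,0.016,0],
    [0.14,0.022,0],
    [0.159,0.025,0],
    [0.159,0.025,0],
    [0.159,0.025,0],
    [0.159,0.025,0],
  ],
  yaw=[-5,-11,-17,-23,-28,-31,-31,-31],
)

```text
time_s: 16.2
ee_pos: [603.3, -295.3, 130.3]
ee_rot: [-180.0, 0.0, 46.3]
force: [0.1, 0.1, 0.1]
gripper_width: 58.8
gripper_force: 0.0
```

```bash
python3 - <<'E'
from meas import *
g=grab('wrist','w10.png');h,s,v=hsv(g)
st=env.state();print(st['ee_pos'],st['ee_rot'],st['gripper_width'])
p=proj(g,[[645,-252,16]])[0];print(p)
m=(h>13)&(h<35)&(v>100)
print(*rect(g,m,p,16,100,k=3))
m2=cv2.cvtColor(m.astype(np.uint8)*255,cv2.COLOR_GRAY2BGR)
a,b=max(int(p[1])-60,0),max(int(p[0])-80,0)
cv2.imwrite('pics/m10.png',cv2.resize(np.hstack([g['frame'][a:a+120,b:b+160,::-1],m2[a:a+120,b:b+160]]),None,fx=2.4,fy=2.4))
E
```

```text
[ 602.91719669 -295.4638445   130.31638389] [-1.79985774e+02  1.44863721e-02  4.62306332e+01] 58.978983990995076
[318.98562274 140.72398971]
[ 644.1 -251.8] 47.0 30.1 47.1
```

View pics/m10.png

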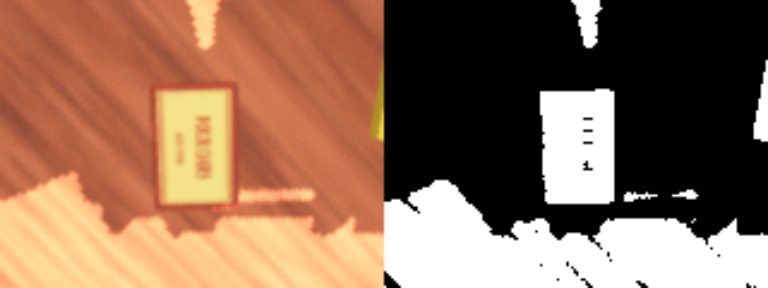

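Emit:
send_rows(
  grip=[0.3,0.3,0.3,0.3,0.3,0.3,0.3,0.3],
  xyz=[
    [0.02,0.022,0],
    [0.041,0.0435,-0.02],
    [0.041,0.0435,-0.06],
    [0.041,0.0435,-0.095],
    [0.041,0.0435,-0.115],
    [0.041,0.0435,-0.126],
    [0.041,0.0435,-0.126],
    [0.041,0.0435,-0.126],
  ],
  yaw=[1,1,1,1,1,1,1,1],
)

```text
time_s: 16.92
ee_pos: [644.6, -252.6, 4.8]
ee_rot: [179.9, -0.0, 47.2]
force: [-0.1, -0.9, 0.2]
gripper_width: 59.1
gripper_force: 0.0
```

Emit:
send_rows(
  grip=[-1,-1,-1,-1,-1,-1,-1,-1],
  xyz=[
    [0,0,0],
    [0,0,0],
    [0,0,0],
    [0,0,0],
    [0,0,0.01],
    [0,0,0.03],
    [0,0,0.07],
    [0,0,0.106],
  ],
  yaw=[0,0,0,0,0,0,0,0],
)

```text
time_s: 17.58
ee_pos: [643.9, -251.6, 111.2]
ee_rot: [-179.9, 0.0, 47.2]
force: [1.0, -0.5, 0.3]
gripper_width: 35.9
gripper_force: 15.0
```

Emit:
send_rows(
  grip=[-1,-1,-1,-1,-1,-1,-1,-1],
  xyz=[
    [-0.008,0.024,0],
    [-0.019,0.054,0],
    [-0.031,0.088,0],
    [-0.043,0.122,0],
    [-0.055,0.156,0],
    [-0.067,0.19,0],
    [-0.079,0.224,0],
    [-0.091,0.258,0],
  ],
  yaw=[4,9,14,19,24,29,34,40],
)

```text
time_s: 18.25
ee_pos: [552.9, 7.6, 111.0]
ee_rot: [179.9, -0.0, 87.4]
force: [0.7, 0.0, -1.1]
gripper_width: 36.1
gripper_force: 15.0
```

Emit:
send_rows(
  grip=[-1,-1,-1,-1,-1,-1,-1,-1],
  xyz=[
    [-0.012,0.035,0],
    [-0.024,0.07,0],
    [-0.037,0.105,0],
    [-0.05,0.14,0],
    [-0.062,0.175,0],
    [-0.074,0.21,0],
    [-0.085,0.24,0],
    [-0.0935,0.265,0],
  ],
  yaw=[0,0,0,0,0,0,0,0],
)

```text
time_s: 18.92
ee_pos: [459.0, 273.3, 111.0]
ee_rot: [179.9, -0.1, 87.2]
force: [0.9, 0.2, -0.0]
gripper_width: 35.9
gripper_force: 15.0
```

Emit:
send_rows(
  grip=[-1,-1,-1,-1,-1,-1,-1,-1],
  xyz=[
    [0,0.001,-0.01],
    [0,0.002,-0.035],
    [0,0.002,-0.065],
    [0,0.002,-0.085],
    [0,0.002,-0.093],
    [0,0.002,-0.097],
    [0,0.002,-0.097],
    [0,0.002,-0.097],
  ],
  yaw=[0,0,0,0,0,0,0,0],
)

```text
time_s: 19.58
ee_pos: [461.1, 273.3, 14.1]
ee_rot: [179.9, -0.1, 87.2]
force: [0.6, 0.9, -0.9]
gripper_width: 35.8
gripper_force: 15.0
```

```bash
python3 - <<'E'
from meas import *
g=grab('wrist');cv2.imwrite('pics/w11.png',g['frame'][60:320,160:480,::-1])
st=env.state();print(st['ee_pos'],st['ee_rot'],st['gripper_width'],st['force'])
E
```

```text
[461.15374123 273.43556878  14.26769013] [ 1.79859137e+02 -8.19292615e-02  8.71557018e+01] 35.9131395329295 [-0.21556616  0.55176661 -0.76236415]
```

View pics/w11.png

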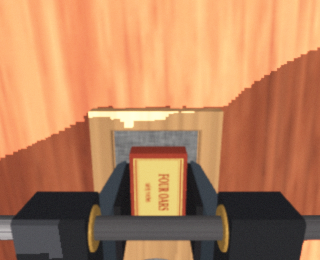

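Emit:
send_rows(
  grip=[-0.1,0.1,0.15,0.15,0.15,0.15,0.15,0.15],
  xyz=[
    [0,0,0],
    [0,0,0],
    [0,0,0],
    [0,0,0],
    [0,0,0.01],
    [0,0,0.04],
    [0,0,0.08],
    [0,0,0.117],
  ],
  yaw=[0,0,0,0,0,0,0,0],
)

```text
time_s: 20.3
ee_pos: [459.6, 272.9, 131.9]
ee_rot: [-180.0, 0.0, 87.2]
force: [-0.2, 0.6, 0.0]
gripper_width: 52.2
gripper_force: 0.0
```

Emit:
send_rows(
  grip=[0.2,0.2,0.2,0.2,0.2,0.2,0.2,0.2],
  xyz=[
    [0.016,-0.03,0],
    [0.032,-0.062,0],
    [0.049,-0.094,0],
    [0.066,-0.126,0],
    [0.083,-0.158,0],
    [0.1,-0.19,0],
    [0.116,-0.222,0],
    [0.132,-0.251,0],
  ],
  yaw=[4,8,12,16,21,26,31,36],
)

```text
time_s: 20.97
ee_pos: [592.6, 20.0, 130.9]
ee_rot: [180.0, 0.0, 123.4]
force: [0.4, 0.4, 0.3]
gripper_width: 54.5
gripper_force: 0.0
```

Emit:
send_rows(
  grip=[0.2,0.2,0.2,0.2,0.2,0.2,0.2,0.2],
  xyz=[
    [0.017,-0.032,0],
    [0.034,-0.064,0],
    [0.051,-0.096,0],
    [0.068,-0.128,0],
    [0.084,-0.16,0],
    [0.084,-0.16,0],
    [0.084,-0.16,0],
    [0.084,-0.16,0],
  ],
  yaw=[0,0,0,0,0,0,0,0],
)

```text
time_s: 21.63
ee_pos: [675.5, -137.6, 130.2]
ee_rot: [-180.0, -0.1, 123.1]
force: [-0.2, 0.0, -0.1]
gripper_width: 54.6
gripper_force: 0.0
```

```bash
python3 - <<'E'
from meas import *
g=grab('wrist','w12.png');h,s,v=hsv(g)
st=env.state();print(st['ee_pos'],st['ee_rot'],st['gripper_width'])
p=proj(g,[[643,-86,15]])[0];print(p)
for t in (60,90,120):
    print(t,*rect(g,(s<t)&(v>120),p,15,100,k=3))
i=proj(g,[[595,-11,52]])[0];print('ink',i,*rect(g,(v<60),i,40,100))
g=pickle=None
E
```

```text
[ 675.43461969 -136.91330184  130.26332939] [-1.79995830e+02 -4.93994144e-02  1.23204060e+02] 54.26674899382513
[318.9057978  140.66950865]
60 [643.3 -85.4] 36.0 35.8 123.1
90 [643. -85.] 37.8 37.0 33.1
120 [643.3 -85.4] 38.0 37.9 123.1
ink [320.03561348  31.43491891] [599.7 -12.6] 46.3 43.4 97.0
```

Emit:
send_rows(
  grip=[0.2,0.2,0.2,0.2,0.2,0.2,0.2,0.2],
  xyz=[
    [-0.016,0.025,0],
    [-0.033,0.0505,-0.02],
    [-0.033,0.0505,-0.06],
    [-0.033,0.0505,-0.095],
    [-0.033,0.0505,-0.115],
    [-0.033,0.0505,-0.126],
    [-0.033,0.0505,-0.126],
    [-0.033,0.0505,-0.126],
  ],
  yaw=[0,0,0,0,0,0,0,0],
)

```text
time_s: 22.35
ee_pos: [643.5, -86.8, 4.9]
ee_rot: [179.9, 0.0, 123.2]
force: [0.4, -0.3, 0.6]
gripper_width: 55.0
gripper_force: 0.0
```

Emit:
send_rows(
  grip=[-1,-1,-1,-1,-1,-1,-1,-1],
  xyz=[
    [0,0,0],
    [0,0,0],
    [0,0,0],
    [0,0,0],
    [0,0,0.01],
    [0,0,0.03],
    [0,0,0.07],
    [0,0,0.106],
  ],
  yaw=[0,0,0,0,0,0,0,0],
)

```text
time_s: 23.02
ee_pos: [642.2, -87.4, 111.1]
ee_rot: [-179.9, -0.1, 123.2]
force: [0.7, -0.9, -0.1]
gripper_width: 37.1
gripper_force: 15.0
```

Emit:
send_rows(
  grip=[-1,-1,-1,-1,-1,-1,-1,-1],
  xyz=[
    [-0.014,0.02,0],
    [-0.03,0.043,0],
    [-0.048,0.068,0],
    [-0.066,0.094,0],
    [-0.084,0.12,0],
    [-0.102,0.146,0],
    [-0.12,0.171,0],
    [-0.138,0.197,0],
  ],
  yaw=[-4,-8,-12,-16,-21,-26,-31,-36],
)

```text
time_s: 23.68
ee_pos: [504.0, 110.4, 110.8]
ee_rot: [180.0, -0.0, 86.9]
force: [0.7, 1.7, 0.0]
gripper_width: 37.2
gripper_force: 15.0
```

Emit:
send_rows(
  grip=[-1,-1,-1,-1,-1,-1,-1,-1],
  xyz=[
    [-0.018,0.026,0],
    [-0.035,0.05,0],
    [-0.046,0.065,0],
    [-0.05,0.071,-0.01],
    [-0.05,0.071,-0.04],
    [-0.05,0.071,-0.07],
    [-0.05,0.071,-0.08],
    [-0.05,0.071,-0.08],
  ],
  yaw=[0,0,0,0,0,0,0,0],
)

```text
time_s: 24.35
ee_pos: [453.0, 179.9, 28.1]
ee_rot: [-179.7, 0.1, 87.2]
force: [-0.8, -0.2, 0.0]
gripper_width: 36.9
gripper_force: 15.0
```

Emit:
send_rows(
  grip=[-1,-1,-1,-1,-1],
  xyz=[
    [0,0,-0.008],
    [0,0,-0.014],
    [0,0,-0.017],
    [0,0,-0.017],
    [0,0,-0.017],
  ],
  yaw=[0,0,0,0,0],
)

```text
time_s: 24.77
ee_pos: [455.4, 180.6, 13.3]
ee_rot: [180.0, -0.0, 87.2]
force: [-0.5, -0.1, 0.3]
gripper_width: 37.0
gripper_force: 15.0
```

Emit:
send_rows(
  grip=[-0.1,0.1,0.15,0.15,0.15,0.15,0.15,0.15],
  xyz=[
    [0,0,0],
    [0,0,0],
    [0,0,0],
    [0,0,0],
    [0,0,0.01],
    [0,0,0.04],
    [0,0,0.08],
    [0,0,0.117],
  ],
  yaw=[0,0,0,0,0,0,0,0],
)

```text
time_s: 25.43
ee_pos: [454.5, 180.4, 131.2]
ee_rot: [-179.9, 0.0, 87.2]
force: [1.3, 0.4, 0.3]
gripper_width: 52.3
gripper_force: 0.0
```

Emit:
send_rows(
  grip=[0.2,0.2,0.2,0.2,0.2,0.2,0.2,0.2],
  xyz=[
    [0.03,-0.03,0.02],
    [0.06,-0.06,0.04],
    [0.08,-0.09,0.06],
    [0.1,-0.12,0.08],
    [0.1,-0.15,0.1],
    [0.1,-0.17,0.1],
    [0.1,-0.17,0.1],
    [0.1,-0.17,0.1],
  ],
  yaw=[0,0,0,0,0,0,0,0],
)

```text
time_s: 26.1
ee_pos: [554.9, 9.8, 230.0]
ee_rot: [180.0, -0.0, 87.0]
force: [0.2, 1.2, -0.2]
gripper_width: 54.4
gripper_force: 0.0
```

```bash
python3 - <<'E'
from meas import *
w=grab('wrist','w13.png');t=grab('top','t13.png')
st=env.state();print(st['ee_pos'],st['time_s'])
a=cv2.resize(t['frame'][230:315,170:440,::-1],(780,246),interpolation=cv2.INTER_CUBIC)
b=cv2.resize(w['frame'][:260,:,::-1],(780,317))
cv2.imwrite('pics/f13.png',np.vstack([a,b]))
E
```

```text
[554.39013159  11.31751305 229.34008763] 26.2
```

View pics/f13.png

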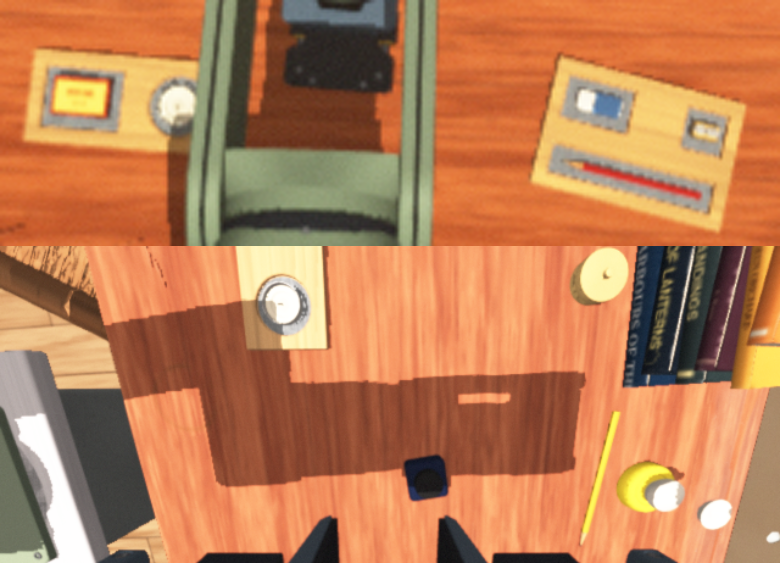

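All five sit inside felt margins: matchbox (80,97), tea light (177,103 top; 284,303 wrist), eraser (600,103), sharpener (707,130) and pencil (640,180). The ink bottle, pin tin and yellow pencil look undisturbed, so I'm handing in.

```bash
python3 -c "
from workcell import env
print(env.job_done())"
```

```text
the job is handed in; nothing more can be done
None
```

Both kits are made up and handed in at about 26 s of the 128 s limit: the final pictures show all five things in their own pockets and the bystanders in view undisturbed, but the hand-in returned no verdict.

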